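# Walk the vee block round to the fence

## Task

Turn the heavy vee block where it stands, by pushing alternate corners with the fingers so that it strays no more than about 3 cm from its spot, until its groove runs in line with the fence while it still stands clear of the fence. Then push it straight up until a long side lies flush against the fence, with that whole side backed by the fence. Only push the block, never lift or tip it, and leave the other things on the bench where they are.

Things in the scene. Friction and masses are not known exactly. Their poses are not given: they have to be found in the camera images.
- block: The vee block: loose cast aluminium, 124 mm long (own x), 90 wide (own y), 34 high, vertical sides, 0.7 to 1 kg. A vee groove 28 mm wide, 14 deep with dark flanks runs along its top's middle (own x). Origin: centre of its underside, on the bench; z up. Long sides at own y = +45 and -45 mm; either may face the fence. Starts 50 to 130 degrees off the fence line, on the robot's side.
- fence: The fence: fixed steel angle bar, 240 mm long (own y) and 30 mm high, with a low flange behind. Origin: on the bench at the middle of the foot of its working face. The working face is vertical, in the plane own x = 0, and looks along own -x, roughly towards the robot; the bar and its flange fill own x = 0 to +46 mm.
- spacer: Bystander beside the block: dark steel ring, 44 mm across, 22 mm high. Origin: centre of underside.
- socket: Bystander beside the block: steel socket standing upright, 28 mm across, 45 mm high. Origin: centre of underside.
- driver: Bystander to the robot's left: screwdriver lying on the bench, along its own x.
- pliers: Bystander to the robot's right: steel locking pliers lying on the bench, about 230 mm long along own x, 50 mm wide, 18 mm high.
Things that resemble listed ones, but are neither listed nor needed, are in the scene too. What is shaped like the block but red or turquoise is not meant.

How it is judged:
On the way:
1. the block, standing clear of the fence and at most 4 cm from where it started, is turned in line with the fence (groove within 10 degrees) (angle between the x axis of block and the y axis of fence, either way round below 0.175 rad and distance of block from where it was at the start of the episode below 0.04 m and x of block in the frame of fence below -0.06 m), for 0.2 s.
At the end, for the whole second after the job is handed in: A long side of the block lies flush against the fence (groove within 2.3 degrees of the fence's line, mean gap under 4 mm), the whole side backed by the fence (block centre within 60 mm of the fence's middle), the block flat on the bench and at rest (angle between the x axis of block and the y axis of fence, either way round below 0.04 rad and x of block in the frame of fence between -0.049 and 0 m and y of block in the frame of fence between -0.06 and 0.06 m and height (world z) of block below 0.004 m and angle between block's own z axis and vertical below 0.04 rad and linear speed of block below 0.01 m/s); the robot touches nothing.
It fails at once if the block is lifted or tipped (height (world z) of block above 0.008 m or angle between block's own z axis and vertical above 0.12 rad).
It fails at once if another thing on the bench is shifted by more than 15 mm (distance of any of spacer, socket, driver, pliers from where it was at the start of the episode above 0.015 m).
It also fails if it takes over 72 s, if anything falls off the work surface, if the arm or the gripper's body presses on something with over 40 N, if the wrist force passes 120 N, or if a joint passes its speed limit or range.

## Robot

A 6-joint arm with a two-finger parallel gripper is mounted at the origin on the work surface. World frame = base frame: x ahead of the robot, y to its left, z up, the work surface at z = 0. Lengths are in m, angles in rad, forces in N, time in s.
With the tool pointing down it reaches from about 0.425 to 0.95 m from the base axis. Payload 3.5 kg.
Tool frame: the origin (TCP) lies at the very end of the fingers, on their centre line; the grasp point (between the pads) lies 19 mm behind it; z points along the fingers, y is the direction in which the jaws open and shut (so a half turn about z gives the same grasp; the last joint's range is limited). The gripper opens to 85 mm and grips with 20 to 120 N. Pads are 22 mm wide; open, the fingers measure 114 mm over their backs; the gripper's body (76 mm by 85 mm) begins 54 mm behind the grasp point. The pads swing forward as they close: fully open they stand 13 mm farther back than shut.
Start: joints at [-1.44, 0.286, 1.577, -0, 1.279, -0.15], TCP at [0.187, -0.649, 0.231] pointing down, gripper open.
Joint ranges: [-2.77, 2.77], [-0.9, 2.22], [0.21, 2.48], [-1.53, 4.67], [0.24, 2.81], [-2.84, 2.84]. Speed limits (rad/s): [2.79, 2.79, 3.14, 3.14, 3.14, 3.14].

## Interface

Orientations are given as a unit quaternion [x, y, z, w].
In Python, from plant import ctrl, imaging gives the robot as it stands.
- The arm moves only by the shell command python3 -m creep 'ROWS' [OPENING] [FORCE]. ROWS is JSON, one flat list of numbers, 4 for each row, row after row: the shift along the tool's x, y, z in units of 25 mm (1.0 is 25 mm), then the turn about the tool's z in units of 5 degrees (1.0 is 5 degrees). A call has 1 to 20 rows; each row is the pose to reach, as a shift and turn from the pose commanded when the call began, along the tool's axes at that moment; what a row does not reach only later rows make up. A row lasts 1/12 s, in which the tool goes at most 41.7 mm and 7.16 degrees, less where a joint would pass 70% of its speed; a pose out of reach is approached as far as the arm can. A call with a gripper value outside its range is refused whole. OPENING is the closure in counts, from 0 (fully open) to 255 (shut), set as the call begins (- or left out, the last holds). The fingers move at their own pace and stop on an object; FORCE is the grip in N (left out, the last holds). Time passes only in rows, so rows that repeat a pose let the fingers close. It gives the time, the measured TCP pose, the force and the opening at its end, in the units of the state.
- ctrl.get_state(): the state, without advancing time (a new reading comes with each control period).
- imaging.read_camera(name): name is "side" or "top"; returns the picture (420x560x3 uint8, red, green, blue); there is no depth.
- imaging.camera_info(name): a dict with "intrinsics" (3x3 intrinsics, pixels), "origin" and "attitude" of the camera in the world. Camera axes: x right, y down, z forward; pixel columns grow to the right and rows downward; lengths in m; the calibration is good to about 2 mm. A picture is of the moment at which its call begins. camera_info takes no time and is no camera call.
- ctrl.sign_off(): hands the job in, once; it reports no verdict.
Trained networks look in the newest picture that a camera, given by its name, has taken for a name from the list of things; names that differ only in an ending like _2 or _b are one class to them, and where a whole thing is asked for, a point or a joint stands for the part that bears it (a point fixed in the world has none). Each returns a list of dicts, best first, with "p" (0 to 1); they miss things now and then, are a little off and sometimes report something else, mostly with a low value. They report only what shows in the picture. A call takes as long as a camera call. They do not tell look-alikes from the thing itself.
- imaging.silhouettes(camera, name): "mask" (420x560 bool, what is visible of it) and "uv" ([column, row] in pixels, amid what is visible of it).
The state is a dict: "time": time; "qpos": joint angles; "dq": joint speeds; "joint_efforts": joint torques, N m; "eef_pos": TCP position; "tcp_rot": TCP orientation; "contact_force": force on the tool from outside, world axes, zero at the start; "wrist_torque": the same for the moment, N m; "opening": opening from 0.0 (shut) to 1.0 (fully open).
Only numpy, scipy, OpenCV 4.12 (cv2) and the standard library are available. Lean on these libraries where they do the work, as an engineer would, in place of code of your own. Each camera call takes 0.05 s, during which the arm holds its last target.

## Working session

There is one attempt and no reset: what is moved stays moved. The work goes in short steps, Python scripts to look and compute and a shell command to move; the robot and the scene stay as the last step left them, time stands still between calls to the robot, and variables do not carry over. Pictures are saved under pics/ and viewed, and the job is handed in when it is done.

```bash
ls; mkdir -p pics; python3 - <<'E'
from plant import ctrl, imaging
import cv2,json
s=ctrl.get_state(); print(s)
for n in("top","side"):
    im=imaging.read_camera(n); cv2.imwrite(f"pics/{n}0.png",im[:,:,::-1]); print(n,imaging.camera_info(n))
E
```

```text
pics
{'time': 0.0, 'qpos': array([-1.44000103e+00,  2.87219224e-01,  1.57819641e+00,  1.29800845e-05,
        1.27856293e+00, -1.50009430e-01]), 'dq': array([-1.58692928e-03, -3.43509028e-05, -4.38185956e-04,  8.80867799e-04,
        1.99345600e-03, -8.63307486e-04]), 'joint_efforts': array([-9.28749469e-04, -4.05982268e+01, -2.92627770e+01, -1.22378719e-04,
        5.90716110e-03, -8.89693865e-06]), 'eef_pos': array([ 0.18700081, -0.64789679,  0.22990094]), 'tcp_rot': array([ 9.90159327e-01,  1.39939573e-01,  1.76729543e-05, -1.19283732e-03]), 'contact_force': array([0.32026343, 0.52117854, 0.16678424]), 'wrist_torque': array([ 0.00673324, -0.01175385, -0.01731471]), 'opening': 0.999902746007184}
top {'intrinsics': array([[417.82029645,   0.        , 278.81699005],
       [  0.        , 417.82029645, 204.56022938],
       [  0.        ,   0.        ,   1.        ]]), 'origin': array([ 0.45870408, -0.01436159,  1.11619241]), 'attitude': array([-0.69816234,  0.71444224, -0.0224529 ,  0.04046599])}
side {'intrinsics': array([[468.23077289,   0.        , 284.28871812],
       [  0.        , 468.23077289, 198.7711871 ],
       [  0.        ,   0.        ,   1.        ]]), 'origin': array([0.18121868, 0.8142983 , 0.62324976]), 'attitude': array([-0.19798534,  0.8578659 , -0.46291238,  0.10285925])}
```

View pics/top0.png

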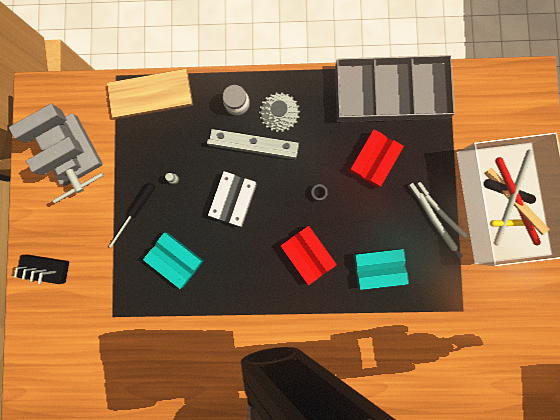

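View pics/side0.png

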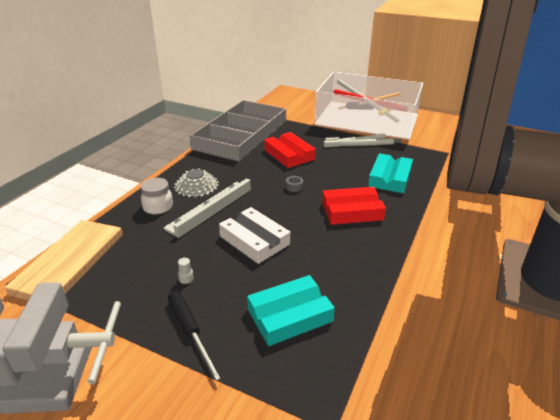

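Candidates for the block in the top view are the grey-metal one at (232,198), red at (377,158) and (307,255), and turquoise at (172,260) and (382,270). The metal one is the match, since red and turquoise are excluded. The fence is the bar at (253,144).

```bash
cat > h.py <<'E'
from plant import ctrl, imaging
import numpy as np, cv2
from scipy.spatial.transform import Rotation as R
from scipy.optimize import minimize
def cam(n):
    c=imaging.camera_info(n); return c['intrinsics'],np.array(c['origin']),R.from_quat(c['attitude']).as_matrix()
def proj(n,P):
    K,o,A=cam(n); q=(np.atleast_2d(P)-o)@A; q=q@K.T; return q[:,:2]/q[:,2:]
def ray(n,uv,z):
    K,o,A=cam(n); uv=np.atleast_2d(uv); d=np.c_[uv,np.ones(len(uv))]@np.linalg.inv(K).T@A.T
    t=(z-o[2])/d[:,2]; return o+d*t[:,None]
def box(x,y,a,lx,ly,h):
    c,s=np.cos(a),np.sin(a)
    return np.array([[x+c*u-s*v,y+s*u+c*v,z] for u in(lx[0],lx[1]) for v in(ly[0],ly[1]) for z in(0,h)])
def hullmask(n,P,S=4):
    m=np.zeros((420*S,560*S),np.uint8)
    h=cv2.convexHull(((proj(n,P)+.5)*S).astype(np.float32)); cv2.fillConvexPoly(m,np.round(h).astype(np.int32),1)
    return cv2.resize(m.astype(np.float32),(560,420),interpolation=cv2.INTER_AREA)
def fitbox(n,masks,x0,lx,ly,h):
    def f(p):
        e=0
        for k in n:
            H=hullmask(k,box(p[0],p[1],p[2],lx,ly,h)); M=masks[k]; e+=1-np.minimum(H,M).sum()/np.maximum(H,M).sum()
        return e/len(n)
    best=None
    for _ in range(2):
        r=minimize(f,x0,method='Nelder-Mead',options=dict(initial_simplex=np.array([x0,x0+[.01,0,0],x0+[0,.01,0],x0+[0,0,.15]]),xatol=1e-4,fatol=1e-5))
        x0=r.x
    return r.x,r.fun
def findblock(cams=("top",),prior=None,save=None):
    ms={}
    for n in cams:
        im=imaging.read_camera(n)
        if save: cv2.imwrite(f"pics/{save}_{n}.png",im[:,:,::-1])
        L=[d for d in imaging.silhouettes(n,"block")]
        best=None
        for d in L:
            m=d['mask']; px=im[m]; 
            sat=np.median(px.max(1).astype(int)-px.min(1)); 
            if sat<50 and m.sum()>300:
                w=ray(n,d['uv'],.03)[0]
                if prior is not None and np.hypot(*(w[:2]-prior[:2]))>.06: continue
                if best is None or d['p']>best[0]: best=(d['p'],m,w)
        if best: ms[n]=best[1].astype(np.float32); print(n,'p',round(best[0],2),best[1].sum(),best[2].round(3))
        else: print(n,'not found',[(d['p'],d['uv']) for d in L])
    if not ms: return None
    w=best[2] if best else prior
    b=None
    for a in ([prior[2]] if prior is not None else np.radians([0,45,90,135])):
        p,f=fitbox(list(ms),ms,np.array([*(prior[:2] if prior is not None else w[:2]),a]),(-.062,.062),(-.045,.045),.034)
        if b is None or f<b[1]: b=(p,f)
    print('block',b[0][:2].round(4),'yaw deg',np.degrees(b[0][2]).round(2),'1-iou',round(b[1],3))
    return b[0]
E
python3 - <<'E'
from h import *
p=findblock(("top",)); p2=findblock(("side",),p); p3=findblock(("top","side"),p)
for k in ("fence","spacer","socket"):
  for n in ("top","side"):
    for d in imaging.silhouettes(n,k)[:3]:
        m=d['mask']; print(k,n,d['p'],np.round(d['uv'],1),ray(n,d['uv'],.02)[0].round(3),m.sum())
        if k=="fence" and d['p']>.5: np.save(f"fence_{n}.npy",m)
im=imaging.read_camera("top")
m=np.load("fence_top.npy")
vs=cv2.resize(im[90:250,90:350,::-1],None,fx=3,fy=3,interpolation=cv2.INTER_CUBIC)
c,_=cv2.findContours(cv2.resize(m[90:250,90:350].astype(np.uint8),None,fx=3,fy=3,interpolation=cv2.INTER_NEAREST),0,1)
cv2.drawContours(vs,c,-1,(0,0,255),1)
h=cv2.convexHull(((proj("top",box(*p,(-.062,.062),(-.045,.045),.034))-[90,90]+.5)*3).astype(np.int32)); cv2.polylines(vs,[h],1,(0,255,0),1)
cv2.imwrite("pics/crop1.png",vs)
E
```

```text
top not found [(0.93, [172.4, 260.0]), (0.93, [379.7, 270.5]), (0.68, [306.0, 255.2]), (0.68, [374.4, 159.3])]
side p 0.82 2389 [0.569 0.14  0.03 ]
block [0.577  0.1319] yaw deg 160.49 1-iou 0.034
top p 0.78 1705 [0.577 0.145 0.03 ]
side p 0.69 2325 [0.565 0.142 0.03 ]
block [0.5756 0.1354] yaw deg 159.69 1-iou 0.062
fence top 0.77 [252.  142.7] [0.725 0.081 0.02 ] 1532
fence top 0.72 [316.1 185.9] [ 0.604 -0.087  0.02 ] 136
fence side 0.97 [209.8 209.3] [0.708 0.102 0.02 ] 1433
spacer top 0.51 [317.3 185.5] [ 0.605 -0.09   0.02 ] 136
spacer side 0.76 [294.5 181. ] [ 0.588 -0.095  0.02 ] 237
socket top 0.45 [168. 180.] [0.63  0.307 0.02 ] 73
socket side 0.85 [186.7 271.9] [0.632 0.296 0.02 ] 319
socket side 0.25 [209.  209.9] [0.708 0.105 0.02 ] 1489Traceback (most recent call last):
  File "<stdin>", line 13, in <module>
TypeError: Value after * must be an iterable, not NoneType
```

```bash
python3 - <<'E'
from h import *
im=imaging.read_camera("top"); g=im.min(2); np.save("top.npy",im)
print(ctrl.get_state()['time'])
print(g[190:206,200:265:4])
vs=cv2.resize(im[100:250,110:350,::-1],None,fx=3.3,fy=3.3,interpolation=cv2.INTER_CUBIC)
cv2.imwrite("pics/crop1.png",vs)
L=imaging.silhouettes("top","block")
for d in L: print(d['p'],d['uv'])
E
```

```text
0.9
[[ 37  43  37  21  13 225 219 223  99  60 133 225 227 214  37  41  45]
 [ 37  35  43  30 128 227 226 177 107  47 219 224 225 196  40  36  40]
 [ 42  30  40  21 227 227 227 153 105  51 206 226 226 199  40  40  41]
 [ 39  40  44  23 210 228 225 135  99  52 225 228 228 169  49  39  41]
 [ 35  38  44  27 245 225 225  98 105  50 237 226 229 143  37  41  43]
 [ 35  39  31  18 235 226 227  90 103  52 225 229 228  92  38  39  34]
 [ 30  39  27  21 224 226 227  90 104  46 222 224 232  79  35  39  44]
 [ 42  38  29  17 220 226 231  90 110  43 223 227 233  69  36  39  37]
 [ 35  38  25  15 221 226 232  99 100  40 225 227 233  31  44  39  35]
 [ 41  41  23  13 222 226 238 102  85  31 220 227 237  30  35  41  34]
 [ 40  35  24   0 221 223 242  98  62  27 224 224 240  34  41  37  44]
 [ 32  32  22   5 227 225 215 102  62 111 227 227 231  36  42  40  44]
 [ 34  38  30 115 228 226 164  99  57 212 227 227 205  38  39  41  35]
 [ 45  45  28 221 226 228 179  99  56 238 228 225 188  41  38  39  38]
 [ 40  40  27 207 227 223 136 100  51 210 226 225 177  43  39  46  46]
 [ 41  31  27 221 226 222  92 103  52 234 227 226 156  38  42  40  43]]
0.97 [306.6, 257.0]
0.72 [228.2, 198.0]
0.72 [375.4, 157.0]
0.58 [379.7, 272.7]
0.55 [174.8, 259.3]
```

View pics/crop1.png

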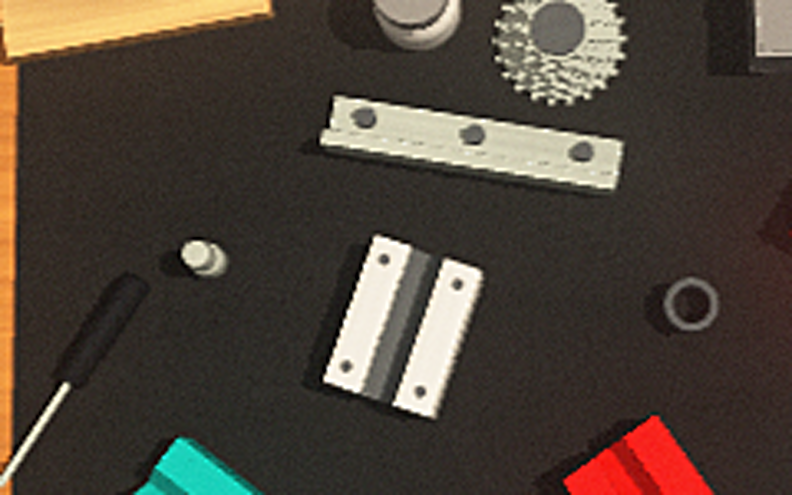

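```bash
cat >> h.py <<'E'
def topfit(im,prior,z=.034,thr=120,n="top",lo=None):
    """block from bright top face; prior xyyaw"""
    g=im.min(2)
    H=hullmask(n,box(*prior,(-.075,.075),(-.058,.058),.034))>0
    m=((g>thr)&H).astype(np.uint8)
    nl,lab,st,_=cv2.connectedComponentsWithStats(m)
    keep=np.isin(lab,[i for i in range(1,nl) if st[i,4]>150])
    pts=np.argwhere(keep)[:,::-1].astype(np.float32)
    hull=cv2.convexHull(pts).astype(np.int32); M=np.zeros(g.shape,np.uint8); cv2.fillConvexPoly(M,hull,1); M=M.astype(np.float32)
    def model(p):
        P=box(*p,(-.062,.062),(-.045,.045),.034); P=P[P[:,2]>.01]; return hullmask(n,P)
    def f(p):
        A=model(p); return 1-np.minimum(A,M).sum()/np.maximum(A,M).sum()
    x0=np.array(prior,float)
    for _ in range(2):
        r=minimize(f,x0,method='Nelder-Mead',options=dict(initial_simplex=np.array([x0,x0+[.008,0,0],x0+[0,.008,0],x0+[0,0,.1]]),xatol=1e-4,fatol=1e-5)); x0=r.x
    rect=cv2.minAreaRect(ray(n,hull[:,0],z)[:,:2].astype(np.float32))
    print('topfit',r.x[:2].round(4),np.degrees(r.x[2]).round(2),'1-iou',round(r.fun,3),'rect',np.round(rect[0],4),np.round(rect[1],4),round(rect[2],1))
    return r.x
E
python3 - <<'E'
from h import *
im=np.load("top.npy")
for t in (60,120,180): topfit(im,np.array([.576,.135,np.radians(160)]),thr=t)
si=imaging.read_camera("side")
for t in (100,150): topfit(si,np.array([.576,.135,np.radians(160)]),thr=t,n="side")
# fence
g=im.min(2).astype(int)
pts=[];back=[]
for u in range(211,294,2):
    col=g[120:170,u]; i=np.where(col>110)[0]
    i=i[(i>0)]; v=i.max(); # subpixel
    a,b=col[v],col[v+1]; pts.append([u,120+v+(a-110)/(a-b)]); back.append([u,120+i.min()])
pts=np.array(pts); print(pts[::6].round(1))
for q,z in((np.array(pts),.03),(np.array(pts),0.),(np.array(back,float),.005)):
    W=ray("top",q,z)[:,:2]
    l=cv2.fitLine(W.astype(np.float32),cv2.DIST_HUBER,0,.001,.001).ravel(); print(z,l.round(4),np.degrees(np.arctan2(l[1],l[0])).round(2),W[[0,-1]].round(4))
print(g[128:165:,230]); print(g[130:168,270])
# full mask extents
for n in ("top","side"):
    for d in imaging.silhouettes(n,"fence")[:1]:
        r=cv2.minAreaRect(ray(n,np.argwhere(d['mask'])[:,::-1],.015)[:,:2].astype(np.float32)); print(n,d['p'],r)
E
```

```text
topfit [0.5753 0.1341] 160.4 1-iou 0.083 rect [0.5747 0.1331] [0.096  0.1243] 70.0
topfit [0.5755 0.135 ] 160.02 1-iou 0.051 rect [0.5749 0.1341] [0.0929 0.1232] 69.9
topfit [0.576 0.135] 160.0 1-iou 0.035 rect [0.5752 0.135 ] [0.0906 0.1227] 69.6
topfit [0.5598 0.1639] 159.83 1-iou 0.319 rect [0.568  0.1481] [0.1155 0.1545] 69.9
topfit [0.575  0.1345] 160.51 1-iou 0.061 rect [0.5759 0.1343] [0.0917 0.127 ] 70.0
[[211.  143.6]
 [223.  145.7]
 [235.  147.7]
 [247.  149.7]
 [259.  151.4]
 [271.  153.3]
 [283.  155.1]]
0.03 [0.1856 0.9826 0.7021 0.0809] 79.3 [[ 0.7228  0.1889]
 [ 0.6818 -0.0279]]
0.0 [0.1856 0.9826 0.7089 0.0835] 79.3 [[ 0.7301  0.1945]
 [ 0.688  -0.0282]]
0.005 [ 0.1331 -0.9911  0.771   0.0933] -82.35 [[ 0.7695  0.1933]
 [ 0.7851 -0.0306]]
[ 45  38  38  18 216 195 184 180 191 184 181 177 186 182 172 192 192 195
 219  54  55  31  26  35  45  42  45  38  41  40  43  47  37  43  39  41
  43]
[ 34  50  43  52  51  49  44  27 151 188 175 184 179 175 173 177 188 184
 180 233 186 191 201 106  54  53  32  31  43  43  39  43  45  44  42  48
  47  33]
top 0.75 ((0.7238650321960449, 0.08043590933084488), (0.23939140141010284, 0.04726753756403923), 79.70604705810547)
side 0.57 ((0.7150821089744568, 0.07334267348051071), (0.2709796130657196, 0.05501226708292961), 79.14028930664062)
```

The enlarged crop shows the metal block, with its dark groove, two holed lands and four small holes, at top-view pixel (232,198). The fence's bright top strip ends in its working edge, (211,144) to (293,157). Next I compute the moves.

```bash
cat >> h.py <<'E'
def go(*wps):
    """wps: (x,y,z,yawdeg) world -> rows values (tool units), from current pose"""
    s=ctrl.get_state(); r=R.from_quat(s['tcp_rot']).as_matrix(); yaw=np.degrees(np.arctan2(r[1,0],r[0,0]))
    # ideal upright tool
    c,sn=np.cos(np.radians(yaw)),np.sin(np.radians(yaw)); T=np.array([[c,sn,0],[sn,-c,0],[0,0,-1]])
    print('at',s['eef_pos'].round(4),'yaw',yaw.round(2),'t',round(s['time'],2),'tilt',np.degrees(np.arccos(-r[2,2])).round(2))
    for w in wps:
        d=np.array(w[:3])-s['eef_pos']; dy=(yaw-w[3]+180)%360-180
        print(np.round(w,3),'->',(T.T@d/.025).round(2),round(dy/5,2),'dist',np.linalg.norm(d).round(3),'rows>=',max(np.linalg.norm(d)/.0417,abs(dy)/7.16).round(1))
def onb(p,u,v,z,yaw=None):
    c,s=np.cos(p[2]),np.sin(p[2]); 
    return (p[0]+c*u-s*v,p[1]+s*u+c*v,z,np.degrees(p[2])-90 if yaw is None else yaw)
E
python3 - <<'E'
from h import *
p=np.array([.5758,.135,np.radians(160)])
go((.45,-.30,.15,30),onb(p,.047,.068,.10),onb(p,.047,.068,.008))
for u in ((172,260),(307,255)): print(ray("top",u,.034))
E
```

```text
at [ 0.1871 -0.6486  0.2313] yaw 16.09 t 1.1 tilt 0.0
[ 0.45 -0.3   0.15 30.  ] -> [ 13.97 -10.48   3.25] -2.78 dist 0.444 rows>= 10.7
[ 0.508  0.087  0.1   70.   ] -> [ 20.5  -24.72   5.25] -10.78 dist 0.814 rows>= 19.5
[5.08e-01 8.70e-02 8.00e-03 7.00e+01] -> [ 20.5  -24.72   8.93] -10.78 dist 0.833 rows>= 20.0
[[0.41829603 0.29181872 0.034     ]]
[[ 0.42380448 -0.05738171  0.034     ]]
```

```bash
python3 -m creep '[14,-10.5,3.2,-2.8, 14,-10.5,3.2,-2.8, 14,-10.5,3.2,-2.8, 14,-10.5,3.2,-2.8, 14,-10.5,3.2,-2.8, 14,-10.5,3.2,-2.8, 14,-10.5,3.2,-2.8, 14,-10.5,3.2,-2.8, 14,-10.5,3.2,-2.8, 14,-10.5,3.2,-2.8, 20.5,-24.7,5.2,-10.8, 20.5,-24.7,5.2,-10.8, 20.5,-24.7,5.2,-10.8, 20.5,-24.7,5.2,-10.8, 20.5,-24.7,5.2,-10.8, 20.5,-24.7,5.2,-10.8, 20.5,-24.7,5.2,-10.8, 20.5,-24.7,5.2,-10.8, 20.5,-24.7,5.2,-10.8, 20.5,-24.7,5.2,-10.8]' 255 60
python3 - <<'E'
from h import *
p=np.array([.5758,.135,np.radians(160)])
go(onb(p,.047,.068,.10),onb(p,.047,.068,.008),onb(p,.047,.058,.008))
E
```

```text
time: 2.77
eef_pos: [0.5083, 0.0871, 0.1018]
tcp_rot: [0.819, 0.574, 0.0, 0.0]
contact_force: [0.6, -0.2, 0.4]
opening: -0.001
at [0.5083 0.0871 0.1018] yaw 70.1 t 2.77 tilt 0.07
[ 0.508  0.087  0.1   70.   ] -> [0.01 0.   0.07] 0.02 dist 0.002 rows>= 0.0
[5.08e-01 8.70e-02 8.00e-03 7.00e+01] -> [0.01 0.   3.75] 0.02 dist 0.094 rows>= 2.2
[5.12e-01 9.70e-02 8.00e-03 7.00e+01] -> [0.41 0.   3.75] 0.02 dist 0.094 rows>= 2.3
```

```bash
python3 -m creep '[0,0,3.75,0, 0,0,3.75,0, 0,0,3.75,0, 0.25,0,3.75,0, 0.4,0,3.75,0, 0.5,0,3.75,0, 0.6,0,3.75,0.3, 0.72,0.02,3.75,0.7, 0.84,0.03,3.75,1.1, 0.96,0.05,3.75,1.5, 1.08,0.07,3.75,1.9, 1.2,0.09,3.75,2.3, 1.32,0.11,3.75,2.7, 1.32,0.11,3.75,2.7]'
python3 - <<'E'
from h import *
im=imaging.read_camera("top"); cv2.imwrite("pics/a1.png",im[:,:,::-1])
p0=np.array([.5758,.135,np.radians(160)])
g=ctrl.get_state(); print(g['eef_pos'],g['contact_force'])
topfit(im,np.array([.578,.14,np.radians(150)]),thr=150)
im=imaging.read_camera("side"); cv2.imwrite("pics/a1s.png",im[:,:,::-1])
topfit(im,np.array([.578,.14,np.radians(150)]),thr=150,n="side")
E
```

```text
time: 3.93
eef_pos: [0.5222, 0.1146, 0.0102]
tcp_rot: [0.881, 0.474, -0.0, 0.0]
contact_force: [-4.3, -1.4, 1.3]
opening: 0.003
[0.52239344 0.11452989 0.01011405] [-3.63649905 -2.7756695   3.95019094]
topfit [0.6163 0.1431] 121.15 1-iou 0.481 rect [0.6041 0.1351] [0.0909 0.0847] 61.9
topfit [0.5944 0.1415] 150.85 1-iou 0.205 rect [0.5903 0.1427] [0.0916 0.1224] 62.1
```

View pics/a1.png

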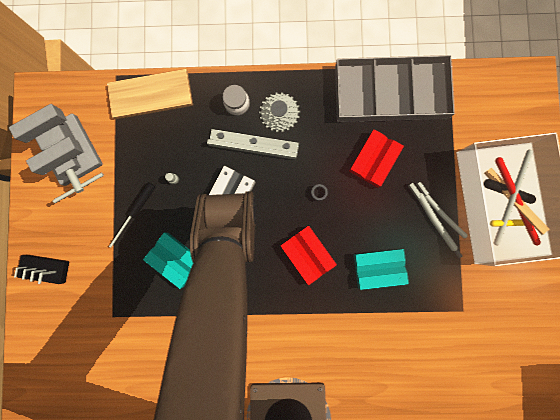

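View pics/a1s.png

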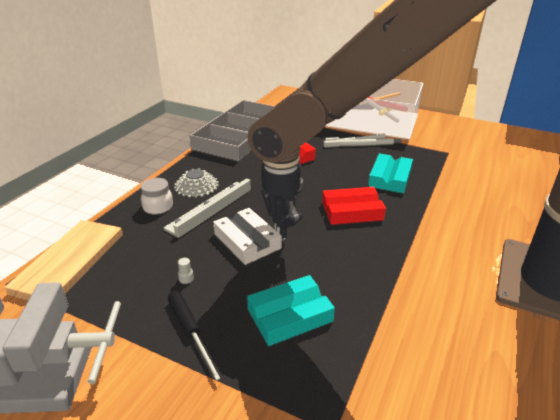

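Fingers sit at the block's near-left corner, around (285,225) in the side view. The block turned about 8° and its centre moved about 16 mm away. Next I push the far end back.

```bash
cat >> h.py <<'E'
def plan(p,side,lean=25,dist=.030,turn=16,u=.040,gap=.068,zt=.006,zh=.075):
    """side 'A': own(+u,+gap) push -y ; 'B': own(-u,-gap) push +y. cw turn"""
    s=1 if side=='A' else -1
    by=np.degrees(p[2]); st=onb(p,s*u,s*gap,zh); lo=(*st[:2],zt,st[3])
    base=by-90 if side=='A' else by+90      # push dir world deg
    c=np.radians(base); n=np.array([np.cos(c),np.sin(c)])
    ct=np.array(st[:2])+n*(gap-.057)
    a=np.radians(base+lean-turn/2); e=ct+dist*np.array([np.cos(a),np.sin(a)])
    return [st,lo,(*ct,zt,st[3]),(*e,zt,st[3]-turn)]
E
python3 - <<'E'
from h import *
p=np.array([.5903,.1427,np.radians(152)])
s=ctrl.get_state(); e=s['eef_pos']
import math
go((e[0]-.3*.03,e[1]-.027*.8,.012,56.6),(e[0]-.02,e[1]-.02,.075,60),*plan(p,'B'))
E
```

```text
at [0.5225 0.1145 0.0099] yaw 56.63 t 4.03 tilt 0.08
[5.14e-01 9.30e-02 1.20e-02 5.66e+01] -> [-0.92  0.17 -0.08] 0.01 dist 0.023 rows>= 0.6
[ 0.503  0.094  0.075 60.   ] -> [-1.11 -0.23 -2.6 ] -0.67 dist 0.071 rows>= 1.7
[ 0.658  0.184  0.075 62.   ] -> [ 5.29  2.98 -2.6 ] -1.07 dist 0.165 rows>= 4.0
[6.58e-01 1.84e-01 6.00e-03 6.20e+01] -> [5.29 2.98 0.16] -1.07 dist 0.152 rows>= 3.6
[6.52e-01 1.74e-01 6.00e-03 6.20e+01] -> [4.85 3.02 0.16] -1.07 dist 0.143 rows>= 3.4
[6.47e-01 1.45e-01 6.00e-03 4.60e+01] -> [3.75 3.48 0.16] 2.13 dist 0.128 rows>= 3.1
```

```bash
python3 -m creep '[-0.9,0.1,0,0, -0.9,0.1,-2.6,-0.6, 0.2,0.5,-2.6,-0.9, 2,1.2,-2.6,-1.07, 3.6,2.1,-2.6,-1.07, 5.3,3,-2.6,-1.07, 5.3,3,-1.2,-1.07, 5.3,3,0.05,-1.07, 4.85,3,0.05,-1.07, 4.7,3.07,0.05,-0.6, 4.55,3.13,0.05,-0.2, 4.4,3.2,0.05,0.25, 4.25,3.27,0.05,0.7, 4.1,3.34,0.05,1.1, 3.95,3.4,0.05,1.55, 3.8,3.46,0.05,2, 3.75,3.48,0.05,2.1]'
python3 - <<'E'
from h import *
g=ctrl.get_state(); print(g['eef_pos'],g['contact_force'])
im=imaging.read_camera("side"); cv2.imwrite("pics/b1s.png",im[:,:,::-1])
topfit(im,np.array([.582,.138,np.radians(140)]),thr=150,n="side")
im=imaging.read_camera("top"); cv2.imwrite("pics/b1.png",im[:,:,::-1])
topfit(im,np.array([.582,.138,np.radians(140)]),thr=150)
E
```

```text
time: 5.45
eef_pos: [0.6481, 0.1449, 0.0097]
tcp_rot: [0.921, 0.39, 0.003, 0.001]
contact_force: [2.5, 2.7, 0.3]
opening: 0.001
[0.64809467 0.1448564  0.00972507] [2.4844263  2.65343138 0.28143753]
topfit [0.5686 0.147 ] 134.63 1-iou 0.203 rect [0.572  0.1429] [0.0927 0.1576] 45.6
topfit [0.5816 0.117 ] 147.41 1-iou 0.718 rect [0.568 0.104] [0.0316 0.1035] 46.1
```

View pics/b1s.png

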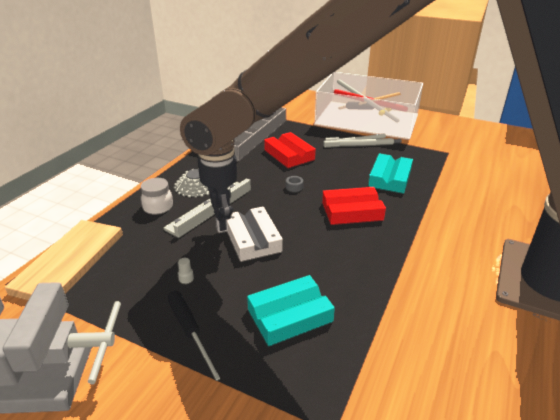

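View pics/b1.png

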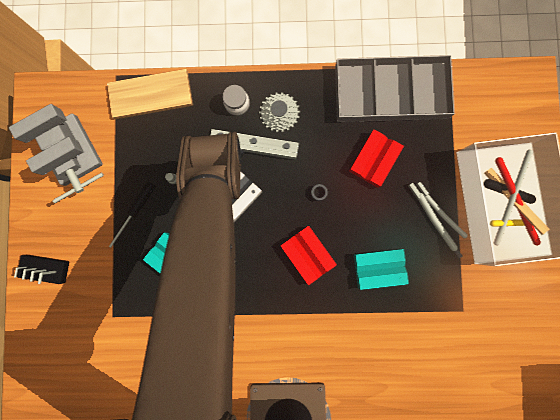

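Fingers at the block's far-left corner, around (222,215) in the side view. The block turned another 16°, to yaw about 136°. I refine its position with the net mask.

```bash
python3 - <<'E'
from h import *
p=findblock(("side",),np.array([.575,.138,np.radians(136)]))
p[2]=(p[2]+np.radians(136))/2
s=ctrl.get_state(); e=s['eef_pos']
print((p[:2]-[.5758,.135])*1000)
go((e[0]+.012,e[1]+.012,.01,45.7),(e[0]+.014,e[1]+.014,.075,45.7),*plan(p,'A',turn=22,dist=.034))
E
```

```text
side p 0.82 2112 [0.569 0.135 0.03 ]
block [0.5833 0.1292] yaw deg 136.53 1-iou 0.068
[ 7.46512673 -5.84886284]
at [0.6475 0.1453 0.0087] yaw 46.11 t 5.65 tilt 0.23
[6.60e-01 1.57e-01 1.00e-02 4.57e+01] -> [ 0.68  0.01 -0.05] 0.08 dist 0.017 rows>= 0.4
[ 0.662  0.159  0.075 45.7  ] -> [ 0.79  0.02 -2.65] 0.08 dist 0.069 rows>= 1.7
[ 0.507  0.108  0.075 46.263] -> [-4.97 -3.   -2.65] -0.03 dist 0.16 rows>= 3.8
[5.0700e-01 1.0800e-01 6.0000e-03 4.6263e+01] -> [-4.97 -3.    0.11] -0.03 dist 0.145 rows>= 3.5
[5.1500e-01 1.1600e-01 6.0000e-03 4.6263e+01] -> [-4.53 -3.    0.11] -0.03 dist 0.136 rows>= 3.3
[5.3200e-01 1.4500e-01 6.0000e-03 2.4263e+01] -> [-3.21 -3.33  0.11] 4.37 dist 0.116 rows>= 3.1
```

```bash
python3 -m creep '[0.7,0,0,0, 0.8,0,-2.7,0, -0.7,-0.8,-2.7,0, -2.1,-1.6,-2.7,0, -3.5,-2.3,-2.7,0, -4.97,-3,-2.7,0, -4.97,-3,-1.3,0, -4.97,-3,0.05,0, -4.55,-3,0.05,0, -4.38,-3.04,0.05,0.55, -4.22,-3.08,0.05,1.1, -4.05,-3.12,0.05,1.65, -3.88,-3.17,0.05,2.2, -3.71,-3.21,0.05,2.75, -3.55,-3.25,0.05,3.3, -3.38,-3.29,0.05,3.85, -3.2,-3.33,0.05,4.4, -3.2,-3.33,0.05,4.4]'
python3 - <<'E'
from h import *
g=ctrl.get_state(); print(g['eef_pos'],g['contact_force'])
p=findblock(("side",),np.array([.585,.138,np.radians(116)]),save="a2")
im=cv2.imread("pics/a2_side.png")[:,:,::-1]
topfit(im,p,thr=150,n="side")
E
```

```text
time: 7.15
eef_pos: [0.5291, 0.1461, 0.0047]
tcp_rot: [0.978, 0.209, -0.003, -0.0]
contact_force: [-2.4, 0.3, -0.6]
opening: 0.001
[0.52910363 0.14606985 0.00467073] [-2.44631566  0.31889549 -0.62762717]
side p 0.87 1970 [0.591 0.156 0.03 ]
block [0.6015 0.1387] yaw deg 120.66 1-iou 0.081
topfit [0.585  0.1675] 123.32 1-iou 0.221 rect [0.5916 0.1557] [0.0869 0.1622] 32.2
```

View pics/a2_side.png

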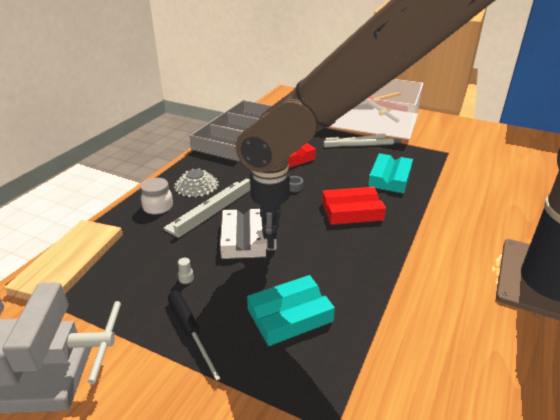

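Block near pixel (243,232) in the side view, yaw about 121°, centre about 26 mm out. The far-end push should bring it back.

```bash
python3 - <<'E'
from h import *
p=np.array([.6015,.1387,np.radians(121)])
s=ctrl.get_state(); e=s['eef_pos']
go((e[0]-.017,e[1]-.008,.01,24.2),(e[0]-.017,e[1]-.008,.075,24.2),*plan(p,'B',turn=24,dist=.044,lean=12,gap=.067,zt=.008))
E
```

```text
at [0.5293 0.1458 0.0048] yaw 24.21 t 7.25 tilt 0.23
[5.12e-01 1.38e-01 1.00e-02 2.42e+01] -> [-0.75  0.01 -0.21] 0.0 dist 0.02 rows>= 0.5
[ 0.512  0.138  0.075 24.2  ] -> [-0.75  0.01 -2.81] 0.0 dist 0.073 rows>= 1.7
[ 0.68   0.139  0.075 31.   ] -> [ 5.37  2.72 -2.81] -1.36 dist 0.166 rows>= 4.0
[6.80e-01 1.39e-01 8.00e-03 3.10e+01] -> [ 5.37  2.72 -0.13] -1.36 dist 0.15 rows>= 3.6
[6.71e-01 1.34e-01 8.00e-03 3.10e+01] -> [ 4.97  2.76 -0.13] -1.36 dist 0.142 rows>= 3.4
[0.633 0.111 0.008 7.   ] -> [ 3.22  2.97 -0.13] 3.44 dist 0.11 rows>= 2.6
```

```bash
python3 -m creep '[-0.8,0,-0.2,0, -0.8,0,-2.8,0, 0.7,0.7,-2.8,-0.7, 2.2,1.4,-2.8,-1.36, 3.8,2.1,-2.8,-1.36, 5.37,2.72,-2.8,-1.36, 5.37,2.72,-1.4,-1.36, 5.37,2.72,-0.1,-1.36, 4.97,2.76,-0.1,-1.36, 4.79,2.78,-0.1,-0.9, 4.6,2.8,-0.1,-0.4, 4.4,2.82,-0.1,0.1, 4.2,2.85,-0.1,0.6, 4.0,2.87,-0.1,1.2, 3.8,2.9,-0.1,1.8, 3.6,2.92,-0.1,2.35, 3.4,2.95,-0.1,2.9, 3.22,2.97,-0.1,3.4, 3.22,2.97,-0.1,3.4]'
python3 - <<'E'
from h import *
g=ctrl.get_state(); print(g['eef_pos'],g['contact_force'])
p=findblock(("side",),np.array([.588,.131,np.radians(100)]),save="b2")
im=cv2.imread("pics/b2_side.png")[:,:,::-1]
topfit(im,p,thr=150,n="side")
E
```

```text
time: 8.83
eef_pos: [0.636, 0.1098, 0.009]
tcp_rot: [0.998, 0.062, 0.002, 0.0]
contact_force: [3.0, -0.9, 0.8]
opening: -0.004
[0.63599358 0.10982407 0.00899762] [ 3.0013135  -0.87618367  0.77799008]
side p 0.74 2229 [0.569 0.143 0.03 ]
block [0.5759 0.1332] yaw deg 101.64 1-iou 0.046
topfit [0.5695 0.1589] 102.27 1-iou 0.215 rect [0.5715 0.1529] [0.0923 0.1578] 11.1
```

View pics/b2_side.png

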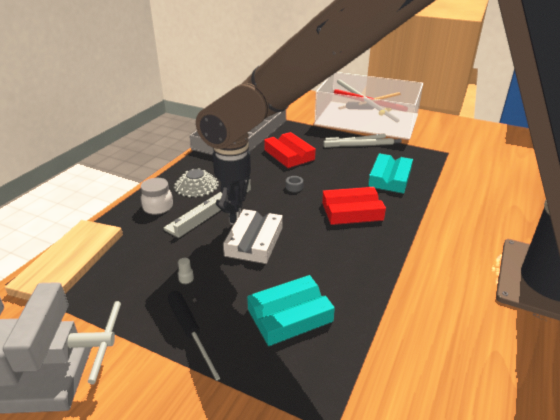

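Block at (255,235) in the side view, back near its start spot, yaw about 101.5°. One more near-end push of about 22°.

```bash
python3 - <<'E'
from h import *
p=np.array([.5759,.1332,np.radians(101.5)])
s=ctrl.get_state(); e=s['eef_pos']
go((e[0]+.015,e[1]+.003,.009,7),(e[0]+.015,e[1]+.003,.075,7),*plan(p,'A',turn=22,dist=.042,lean=25,u=.038,zt=.008))
E
```

```text
at [0.6358 0.1103 0.0088] yaw 7.17 t 8.93 tilt 0.17
[0.651 0.113 0.009 7.   ] -> [ 0.61 -0.04 -0.01] 0.03 dist 0.015 rows>= 0.4
[0.651 0.113 0.075 7.   ] -> [ 0.61 -0.04 -2.65] 0.03 dist 0.068 rows>= 1.6
[ 0.502  0.157  0.075 11.5  ] -> [-5.09 -2.52 -2.65] -0.87 dist 0.157 rows>= 3.8
[5.02e-01 1.57e-01 8.00e-03 1.15e+01] -> [-5.09 -2.52  0.03] -0.87 dist 0.142 rows>= 3.4
[5.12e-01 1.59e-01 8.00e-03 1.15e+01] -> [-4.65 -2.55  0.03] -0.87 dist 0.133 rows>= 3.2
[ 5.50e-01  1.77e-01  8.00e-03 -1.05e+01] -> [-3.06 -3.08  0.03] 3.53 dist 0.109 rows>= 2.6
```

```bash
python3 -m creep '[0.6,0,0,0, 0.6,0,-2.65,0, -0.8,-0.7,-2.65,-0.4, -2.2,-1.3,-2.65,-0.87, -3.6,-1.9,-2.65,-0.87, -5.1,-2.52,-2.65,-0.87, -5.1,-2.52,-1.3,-0.87, -5.1,-2.52,0,-0.87, -4.65,-2.55,0,-0.87, -4.48,-2.61,0,-0.4, -4.3,-2.67,0,0.1, -4.12,-2.73,0,0.6, -3.94,-2.79,0,1.1, -3.76,-2.85,0,1.6, -3.58,-2.91,0,2.1, -3.4,-2.97,0,2.6, -3.22,-3.03,0,3.1, -3.06,-3.08,0,3.5, -3.06,-3.08,0,3.5]'
python3 - <<'E'
from h import *
g=ctrl.get_state(); print(g['eef_pos'],g['contact_force'])
p=findblock(("side",),np.array([.595,.14,np.radians(81)]),save="a3")
im=cv2.imread("pics/a3_side.png")[:,:,::-1]
topfit(im,p,thr=150,n="side")
E
```

```text
time: 10.52
eef_pos: [0.5479, 0.1782, 0.0069]
tcp_rot: [0.996, -0.09, -0.002, 0.0]
contact_force: [-1.4, 0.6, -0.2]
opening: 0.0
[0.54786764 0.17815592 0.00688831] [-1.36977748  0.61723751 -0.2135194 ]
side p 0.8 1217 [0.606 0.174 0.03 ]
block [0.6015 0.1338] yaw deg 80.22 1-iou 0.511
topfit [0.6411 0.1277] 63.05 1-iou 0.747 rect [0.6325 0.1476] [0.0975 0.0317] 81.9
```

View pics/a3_side.png

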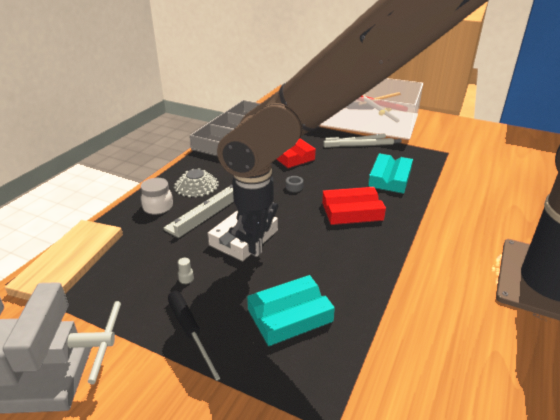

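The block is partly hidden by the fingers at (250,235), but its groove looks in line with the fence. I back off, open the fingers and look again.

```bash
python3 -m creep '[-0.8,0,0,0, -2.2,0.5,-1.5,0, -2.9,1,-3.5,0, -2.9,1,-3.5,0]' 0
python3 - <<'E'
from h import *
p=findblock(("side",),np.array([.60,.138,np.radians(81)]),save="c1")
im=cv2.imread("pics/c1_side.png")[:,:,::-1]
p=topfit(im,p,thr=150,n="side")
n=np.array([.9826,-.1856]);t=np.array([.1856,.9826]);d=p[:2]-[.7021,.0809]; print('fence frame',d@n,d@t,np.degrees(p[2])-79.3,'moved',np.hypot(*(p[:2]-[.5758,.135])))
# fence in side: detect edges
cv2.imwrite("pics/c1z.png",cv2.resize(im[150:280,150:310,::-1],None,fx=5,fy=4.6,interpolation=cv2.INTER_CUBIC))
im=imaging.read_camera("top"); cv2.imwrite("pics/c1t.png",im[:,:,::-1])
print(ctrl.get_state()['opening'])
E
```

```text
time: 10.95
eef_pos: [0.4725, 0.1659, 0.0976]
tcp_rot: [0.996, -0.09, 0.001, -0.0]
contact_force: [1.2, -0.1, 0.8]
opening: 0.567
side p 0.61 2332 [0.594 0.147 0.03 ]
block [0.6019 0.1337] yaw deg 82.18 1-iou 0.042
topfit [0.6005 0.1362] 82.14 1-iou 0.059 rect [0.6005 0.1369] [0.1269 0.0921] 81.9
fence frame -0.11008530079285823 0.035454099623137954 2.8375073764090786 moved 0.024733170350868472
0.821482108988668
```

View pics/c1z.png

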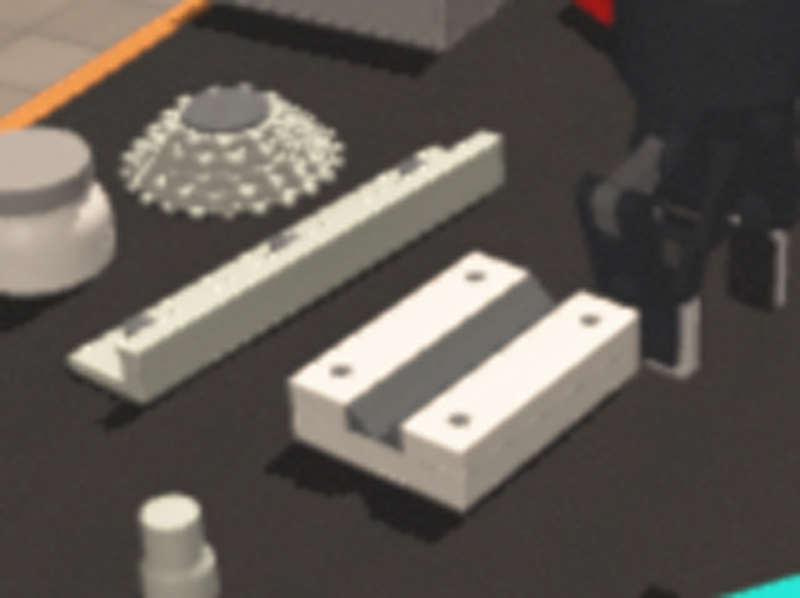

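View pics/c1t.png

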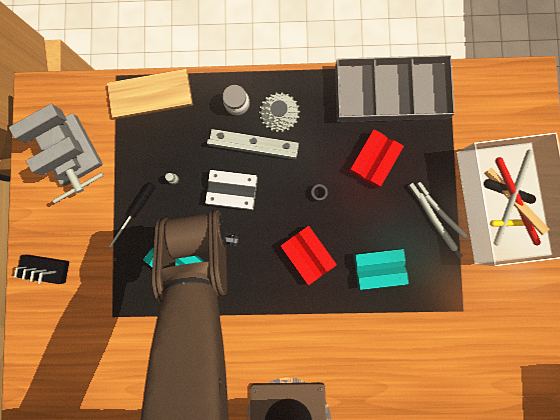

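Fresh pictures show the block clear of the fence, at (232,190) in the top view and about 3° off line. A quick cross-check of block and fence, then the straight push.

```bash
python3 - <<'E'
from h import *
im=imaging.read_camera("top")
p=topfit(im,np.array([.60,.137,np.radians(82)]),thr=170)
N=np.array([.9826,-.1856]);t=np.array([.1856,.9826]);d=p[:2]-[.7021,.0809]; print('fence frame',d@N,d@t,np.degrees(p[2])-79.3)
W=ray("side",[[150+140/5,150+402/4.6],[150+503/5,150+182/4.6]],0.)[:,:2]; print('foot side',W.round(4),np.degrees(np.arctan2(*(W[0]-W[1])[::-1])),(W-[.7021,.0809])@N,(W-[.7021,.0809])@t)
f=np.array([.7021,.0809])
y=.034
def F(x,z): q=f+N*x+t*y; return (*q,z,-10.7)
go(F(-.195,.05),F(-.195,.005),F(-.166,.005),F(-.12,.005),F(-.105,.005),F(-.101,.005))
E
```

```text
topfit [0.6002 0.1372] 81.57 1-iou 0.031 rect [0.5999 0.137 ] [0.1247 0.0889] 81.7
fence frame -0.11053434883748417 0.036388487779885466 2.2679876355236246
foot side [[ 0.7275  0.1976]
 [ 0.682  -0.0394]] 79.14528350358887 [0.00327714 0.0026102 ] [ 0.11942537 -0.12192377]
at [0.4741 0.1661 0.0965] yaw -10.37 t 11.15 tilt 0.2
[  0.517   0.151   0.05  -10.7  ] -> [1.79 0.3  1.86] 0.07 dist 0.065 rows>= 1.6
[ 5.17e-01  1.51e-01  5.00e-03 -1.07e+01] -> [1.79 0.3  3.66] 0.07 dist 0.102 rows>= 2.4
[ 5.45e-01  1.45e-01  5.00e-03 -1.07e+01] -> [2.95 0.31 3.66] 0.07 dist 0.118 rows>= 2.8
[ 5.90e-01  1.37e-01  5.00e-03 -1.07e+01] -> [4.79 0.32 3.66] 0.07 dist 0.151 rows>= 3.6
[ 6.05e-01  1.34e-01  5.00e-03 -1.07e+01] -> [5.39 0.33 3.66] 0.07 dist 0.163 rows>= 3.9
[ 6.09e-01  1.33e-01  5.00e-03 -1.07e+01] -> [5.55 0.33 3.66] 0.07 dist 0.166 rows>= 4.0
```

```bash
python3 -m creep '[1.0,0.3,1.8,0.07, 1.8,0.3,3,0.07, 1.8,0.3,3.66,0.07, 2.3,0.3,3.66,0.07, 2.7,0.3,3.66,0.07, 2.95,0.3,3.66,0.07, 3.15,0.3,3.66,0.07, 3.35,0.3,3.66,0.07, 3.55,0.3,3.66,0.07, 3.75,0.3,3.66,0.07, 3.95,0.3,3.66,0.07, 4.15,0.3,3.66,0.07, 4.35,0.3,3.66,0.07, 4.55,0.3,3.66,0.07, 4.75,0.3,3.66,0.07, 4.9,0.3,3.66,0.07, 5.0,0.3,3.66,0.07, 5.1,0.3,3.66,0.07, 5.1,0.3,3.66,0.07]' 0
python3 - <<'E'
from h import *
p=findblock(("side",),np.array([.645,.128,np.radians(79.5)]),save="d1")
im=cv2.imread("pics/d1_side.png")[:,:,::-1]
N=np.array([.9826,-.1856]);t=np.array([.1856,.9826]);d=p[:2]-[.7021,.0809]; print('fence frame',d@N,d@t,np.degrees(p[2])-79.3)
s=ctrl.get_state();print(s['contact_force'].round(1),(s['eef_pos'][:2]-[.7021,.0809])@N,s['eef_pos'])
cv2.imwrite("pics/d1z.png",cv2.resize(im[150:280,150:310,::-1],None,fx=5,fy=4.6,interpolation=cv2.INTER_CUBIC))
E
```

```text
time: 12.73
eef_pos: [0.598, 0.1356, 0.0041]
tcp_rot: [0.996, -0.094, 0.001, -0.0]
contact_force: [-1.8, -0.0, -1.5]
opening: 1.003
side p 0.82 1323 [0.66  0.152 0.03 ]
block [0.6567 0.1245] yaw deg 78.89 1-iou 0.423
fence frame -0.05268389105745179 0.0344302609249377 -0.4133930466914393
[-2.1 -0.2 -2.1] -0.11241718122103934 [0.59801723 0.13556299 0.00414603]
```

View pics/d1z.png

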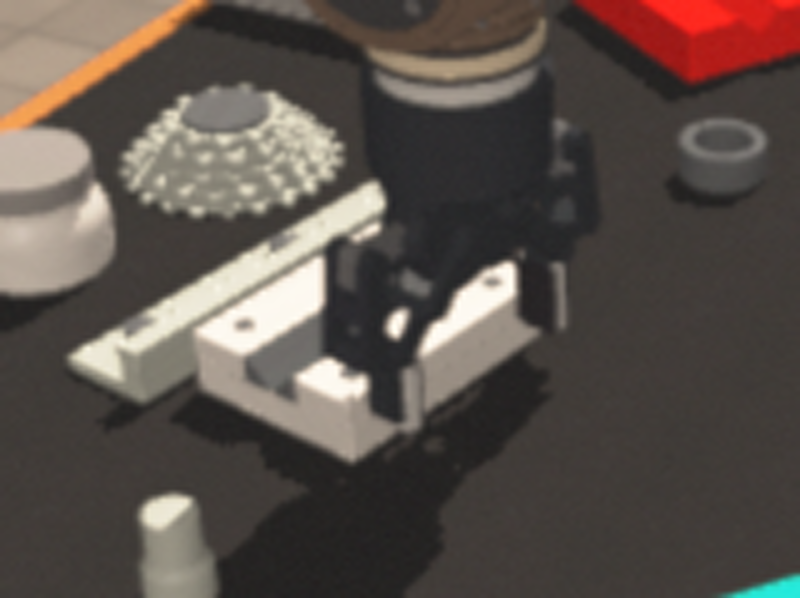

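Both open fingers bear on the near long side, with about 1 cm left. I creep in and watch the force.

```bash
python3 -m creep '[0.08,0,0,0, 0.16,0,0,0, 0.24,0,0,0, 0.3,0,0,0, 0.3,0,0,0]'; python3 -m creep '[0.04,0,0,0, 0.08,0,0,0, 0.08,0,0,0]'
```

```text
time: 13.25
eef_pos: [0.6046, 0.1344, 0.0042]
tcp_rot: [0.996, -0.094, -0.0, -0.0]
contact_force: [-3.9, 1.4, 0.5]
opening: 0.998
time: 13.5
eef_pos: [0.6062, 0.1341, 0.0042]
tcp_rot: [0.996, -0.094, -0.001, -0.0]
contact_force: [-5.1, 0.6, 1.5]
opening: 0.999
```

```bash
python3 -m creep '[0.04,0,0,0, 0.08,0,0,0, 0.08,0,0,0]'; python3 -m creep '[0.04,0,0,0, 0.08,0,0,0, 0.08,0,0,0]'
```

```text
time: 13.75
eef_pos: [0.6082, 0.1338, 0.0042]
tcp_rot: [0.996, -0.094, -0.001, -0.0]
contact_force: [-5.6, 1.6, 2.3]
opening: 0.998
time: 14.0
eef_pos: [0.6083, 0.1337, 0.0042]
tcp_rot: [0.996, -0.094, -0.003, 0.0]
contact_force: [-11.0, 1.0, 5.9]
opening: 1.001
```

```bash
python3 -m creep '[0.05,0,0,0, 0.1,0,0,0, 0.1,0,0,0]'; python3 - <<'E'
from h import *
s=ctrl.get_state(); e=s['eef_pos']; print(s['contact_force'])
im=imaging.read_camera("side"); cv2.imwrite("pics/e1z.png",cv2.resize(im[150:280,150:310,::-1],None,fx=5,fy=4.6,interpolation=cv2.INTER_CUBIC))
E
```

```text
time: 14.25
eef_pos: [0.6082, 0.1337, 0.0042]
tcp_rot: [0.996, -0.094, -0.007, 0.0]
contact_force: [-18.0, 2.1, 12.2]
opening: 0.997
[-17.99705098   2.12071009  12.15256043]
```

View pics/e1z.png

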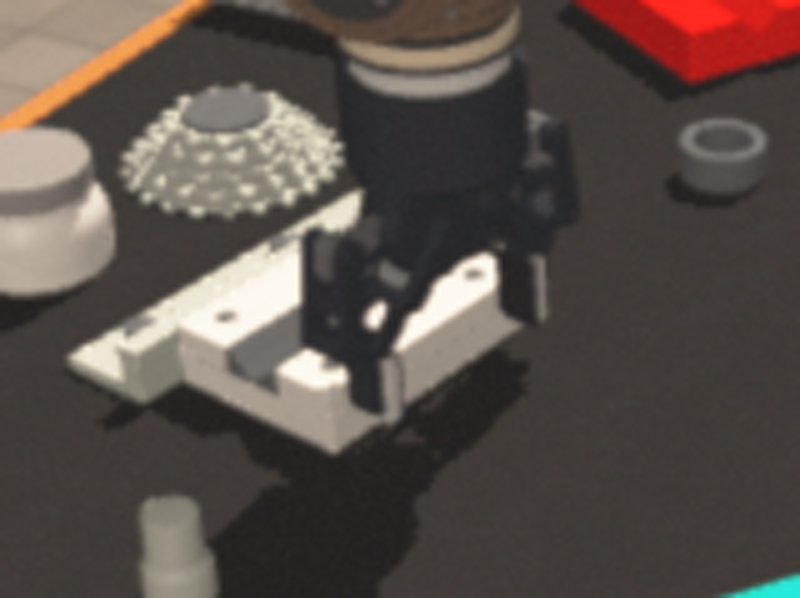

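Seated against the fence, with 18 N and no further travel. I retreat straight back and inspect.

```bash
python3 -m creep '[-0.2,0,0,0, -0.5,0,0,0, -1.2,0,0,0, -2.2,0,0,0, -3.2,0,-1.5,0, -4.5,0.3,-3,0, -5.3,0.5,-4,0, -5.3,0.5,-4,0]'
python3 - <<'E'
from h import *
N=np.array([.9826,-.1856]);t=np.array([.1856,.9826])
im=imaging.read_camera("top"); cv2.imwrite("pics/f1z.png",cv2.resize(im[100:240,160:360,::-1],None,fx=4,fy=4,interpolation=cv2.INTER_CUBIC))
g=im.min(2)
def rep(p):
    d=p[:2]-[.7021,.0809]; print('  fence frame',(d@N).round(4),(d@t).round(4),round(np.degrees(p[2])-79.3,2))
p=findblock(("side",),np.array([.66,.124,np.radians(79.3)])); rep(p)
# near edge of top face by line fit, and groove direction
for n,i2 in (("top",im),):
  pts=[]
  gg=i2.min(2).astype(int)
  for u in range(212,258):
    col=gg[140:200,u]; i=np.where(col>150)[0]
    if len(i): v=i.max(); pts.append([u,140+v+(col[v]-150)/(col[v]-col[v+1])])
  W=ray(n,pts,.034)[:,:2]; l=cv2.fitLine(W.astype(np.float32),cv2.DIST_HUBER,0,.001,.001).ravel()
  print('near edge',np.degrees(np.arctan2(l[1],l[0])),'fence x of edge',(l[2:]-[.7021,.0809])@N,len(pts),np.array(pts)[::8].round(1).tolist())
  # groove: rows of dark between
si=imaging.read_camera("side"); cv2.imwrite("pics/f1s.png",cv2.resize(si[150:280,150:310,::-1],None,fx=5,fy=4.6,interpolation=cv2.INTER_CUBIC))
s=ctrl.get_state();print(s['time'],s['eef_pos'].round(3),s['contact_force'].round(1))
E
```

```text
time: 14.97
eef_pos: [0.4821, 0.1458, 0.1108]
tcp_rot: [0.996, -0.093, 0.007, -0.001]
contact_force: [1.3, -0.3, 0.2]
opening: 1.001
side p 0.79 2076 [0.655 0.138 0.03 ]
block [0.6678 0.1202] yaw deg 79.24 1-iou 0.075
  fence frame -0.041 0.0323 -0.06
near edge 79.09633 fence x of edge -0.0896196620892715 46 [[212.0, 177.5], [220.0, 178.8], [228.0, 180.5], [236.0, 181.6], [244.0, 182.6], [252.0, 184.2]]
15.1667 [0.481 0.145 0.104] [-0.1 -1.   0.2]
```

View pics/f1z.png

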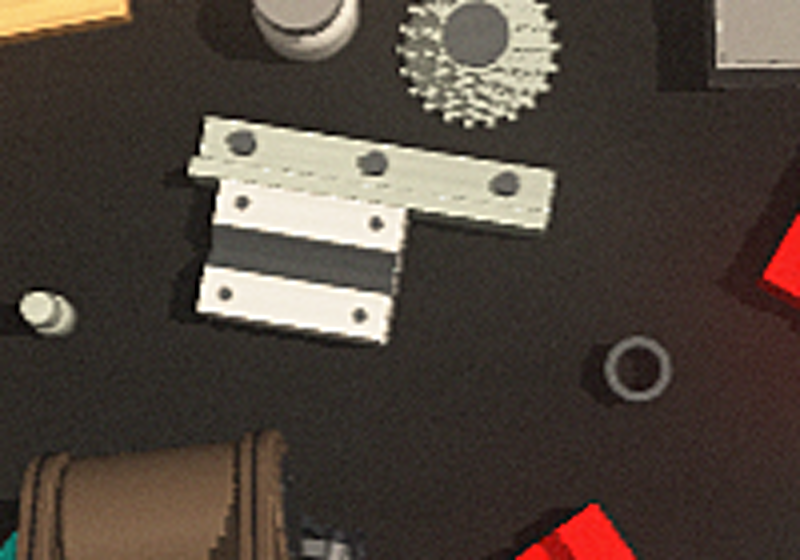

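View pics/f1s.png

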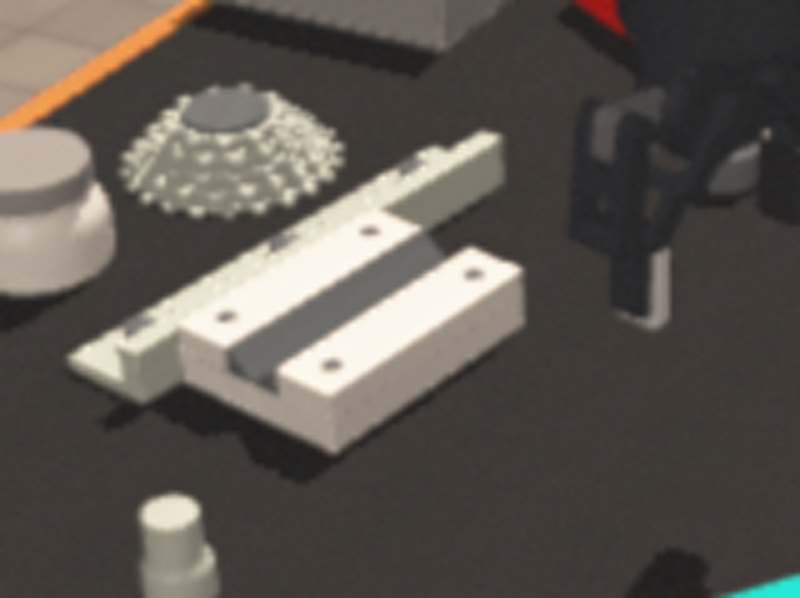

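Both views show no gap: the block lies against the fence with its groove parallel, its near edge at 79.1° against the fence's 79.3°. The socket and ring have not moved. I hand the job in.

```bash
python3 -c "
from plant import ctrl; print(ctrl.sign_off())"
```

```text
the job is handed in; nothing more can be done
None
```

I handed the job in at about 15 s of the 72 s. The vee block lies flush along the fence, and the robot is backed off and touching nothing.

- **Turning:** Four alternating corner pushes with closed fingers turned the block about 78°. When I looked between pushes, its centre was never more than about 26 mm from the start. After the last push it stood 25 mm from the start and 11 cm short of the fence line. Its groove was 2–3° off the fence, inside the 10° limit.
- **Pushing up:** I then pushed it straight in with both open fingers until it seated. It stopped moving as the force rose to 18 N, and I backed straight off.
- **Last checks:** The groove is within about 0.3° of the fence line and no gap shows in either view. The block centre is about 32 mm from the fence's middle, and it is flat on the bench. The socket and spacer look unmoved in the last pictures. I did not check the driver and pliers again at the end, but the fingers stayed well away from them.
- **Disagreement:** The side-view fit put the block centre at −41 mm from the fence face and the top-view edge at about −45 mm. The fit was looser, and camera calibration is only good to about 2 mm. I relied on the force stop and the pictures instead.

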